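# Seat a walnut blank in the sprung carving jig

## Robot

A 7-joint arm with a two-finger parallel gripper is mounted at the origin on a cart in front of the work surface, level with it; the furniture and walls round the work are solid. World frame = base frame: x ahead of the robot, y to its left, z up, the work surface at z = 0. Lengths are in m, angles in degrees, forces in N, time in s.
With the tool pointing down it reaches from about 0.425 to 0.875 m from the base axis. Payload 4.7 kg.
Tool frame: the origin (TCP) lies midway between the tips of the shut fingers; the grasp point (between the pads) lies 19 mm behind it; z points along the fingers, x is the direction in which the jaws open and shut, and the axes are right-handed (so a half turn about z gives the same grasp; the last joint's range is limited). The gripper opens to 87 mm and grips with 3 to 60 N. Pads are 19 mm wide; open, the fingers measure 117 mm over their backs; the gripper's body (75 mm by 190 mm) begins 51 mm behind the grasp point.
Start: joints at [76.61, 18.392, -4.016, 83.108, 1.295, 78.541, -3.26], TCP at [0.159, -0.63, 0.223] pointing down, gripper open.
Joint ranges: [-163.93, 163.93], [-17.29, 119.83], [-79.2, 71.16], [3.27, 140.29], [-89.18, 269.18], [5.43, 117.66], [-154.24, 154.24]. Speed limits (degrees/s): [147.25, 147.25, 180, 180, 180, 180, 180].

## Interface

Orientations are given as [roll, pitch, yaw] about the fixed x, y, z axes, in that order (R = Rz(yaw) Ry(pitch) Rx(roll)).
In Python, from cell import env gives the robot as it stands.
- The arm moves only by the tool carry_out, never from a script. Its argument "plan" is a list of rows, each an object with "grip": the closure, from 0 (fully open) to 1 (shut); "dp": the shift along the tool's x, y, z in m, a list of three; "rotation": the turn, a rotation vector about the tool's x, y, z in degrees, a list of three. In form: [{"grip": grip, "dp": [dx, dy, dz], "rotation": [wx, wy, wz]}, ...]. A call has 1 to 8 rows; each row shifts and turns the pose as measured when the row begins, along the tool's axes as they then stand; what a row does not reach is not made up. A row lasts 1/12 s, in which the tool goes at most 41.7 mm and 7.16 degrees, less where a joint would pass 70% of its speed; a pose out of reach is approached as far as the arm can. A call is refused whole if a number of a shift passes 0.0417 or a number of a turn 7.16, either way. A call with a gripper value outside its range is refused whole. The fingers move at their own pace and stop on an object; "force" is the grip in N (left out, the last holds). Time passes only in rows, so rows that do not move let the fingers close. It gives the time, the measured TCP pose, the force and the opening at its end, in the units of the state.
- env.get_obs(): the state, without advancing time (a new reading comes with each control period).
- env.read_camera(name): name is "side" or "top" or "wrist"; returns the picture (400x640x3 uint8, red, green, blue); there is no depth.
- env.camera_params(name): a dict with "fx", "fy", "cx", "cy" (pixels), "k1" (the pictures are not rectified: a ray, as slopes to the right and down, at radius r is drawn at 1 + k1 r^2 times it, then the intrinsics apply), "R" (3x3) and "t" (3): a world point X has camera coordinates R X + t. Camera axes: x right, y down, z forward; pixel columns grow to the right and rows downward; lengths in m; the calibration is good to about 2 mm. A picture is of the moment at which its call begins: read the wrist's pose just before it. camera_params takes no time and is no camera call; for the wrist camera it gives the pose at the moment of the call.
- env.sign_off(): hands the job in, once; it reports no verdict.
The state is a dict: "time_s": time; "qpos": joint angles; "joint_velocities": joint speeds; "effort": joint torques, N m; "tool_pos": TCP position; "tool_rot": TCP orientation; "force": force on the tool from outside, world axes, zero at the start; "wrist_torque": the same for the moment, N m; "grip_width": finger opening in m.
Only numpy, scipy, OpenCV 4.12 (cv2) and the standard library are available. Lean on these libraries where they do the work, as an engineer would, in place of code of your own. Each camera call takes 0.05 s, during which the arm holds its last target. There are 200 camera calls.

## Task

Load the long walnut blank into the jig's pocket for carving: slide it across the deck, using the end fence to line it up, push it over into the pocket against the spring presser, and get it down flat and square on the pocket floor, held there by the presser. Keep the blank on the jig without lifting it clear, do not slam or force it, and leave the other things on the bench alone.

Things in the scene. Friction and masses are not known exactly. Their poses are not given: they have to be found in the camera images.
- blank: rough-sawn dark walnut block, 218 long x 52 wide x 41 high (mm), 0.18 to 0.37 kg, loose. Origin at the centre of its underside; x along its length, y across its width, z up. It starts flat on the jig's deck in front of the pocket, within 0.15 rad of parallel to it, its x axis roughly along jig +y, its end 10 to 56 mm short of the end fence.
- jig: pale wooden jig with a long pocket, screwed to the bench (cannot move). Origin on its underside, below the pocket's centre; +x across the pocket, away from the robot (yaw varies), -y along the pocket to the end fence, z up. Jig mm: base x -125 to 80, y -131 to 135. Far wall behind the presser: x 43 to 80, top z 22. A seated blank has its origin at x 0, z 14, its top at z 55.
- pocket (a point): centre of the pocket floor, where the underside centre of the seated blank belongs: jig x 0, y 0, z 14 mm; axes as the jig. The pocket is 8 mm deep, 222 long (jig y -111 to 111: 2 to spare at each end of the blank) and runs in x from the near wall at -26 mm to the presser. Its +y end wall is 24 thick, top at z 22.
- deck_edge (a point): middle of the near wall's top edge, between deck and pocket: jig x -26, y 0, z 22 mm. The flat deck, at z 22, reaches from here toward the robot to jig x -125, over y -111 to 180; the blank starts on it. Pushed over this edge from behind, the blank may hang steeply tilted (0.4 rad); eased off, it settles to about 0.16. A fixed box, 50 mm high, stands beyond the deck's +y end.
- fence (a point): foot of the end fence's inner face: jig x -26, y -111, z 22 mm; axes as the jig. The fence is a straight wooden strip, 20 thick, top at jig z 46, along the whole -y end of the jig (x -125 to 80); its inner face is in line with the pocket's end wall.
- presser (a joint): sprung aluminium bar, 150 long, along the pocket's far side; nose at rest at jig x 23 mm, z 15.5 to 21.5. m, 0 = rest, grows as pushed to jig +x, stop 0.009, 0.003 with the blank seated; 2.4 N at 0, 4.8 N at 0.003, 9.6 N at 0.009. The blank tips far edge first; its near edge stays up on the near wall and goes down only while the blank holds the bar 4 mm or more back, else it springs back.
- small_blank: bystander, pale carved wooden block 58 x 31 x 30 mm, left of the jig; origin under its centre
- gouge: bystander, palm chisel 132 mm long with a brown handle, left of the jig; origin under its middle
- glue: bystander, white glue bottle 196 mm high, 58 across, far left; origin under its centre

How it is judged (in metres and radians):
At the end, for the whole second after the job is handed in: The blank lies at rest in the pocket: underside centre within 2.5 mm across, 4 mm along and 2 mm in height of the pocket floor's centre, level within 0.035 rad, square to the pocket within 0.03 rad, with the presser pushed back 1.5 to 5 mm by it (z of blank in the frame of pocket between -0.002 and 0.002 m and x of blank in the frame of pocket between -0.0025 and 0.0025 m and y of blank in the frame of pocket between -0.004 and 0.004 m and angle between blank's own z axis and vertical below 0.035 rad and angle between the x axis of blank and the y axis of pocket, either way round below 0.03 rad and value of joint presser between 0.0015 and 0.005 m and linear speed of blank below 0.01 m/s); the robot touches nothing.
It fails at once if the blank is lifted clear of the jig (its underside centre more than 20 mm above the deck) or falls off it (z of blank in the frame of jig above 0.042 m or z of blank in the frame of jig below 0.005 m).
It fails at once if the hand pushes on the blank with more than 100 N (contact force between the fingers and blank above 100 N).
It fails at once if the small carved block, the palm chisel or the glue bottle is moved by more than 20 mm (distance of any of small_blank, gouge, glue from where it was at the start of the episode above 0.02 m).
It also fails if it takes over 61 s, if anything falls off the work surface, if the arm or the gripper's body presses on something with over 40 N, if the wrist force passes 120 N, or if a joint passes its speed limit or range.

## Working session

There is one attempt and no reset: what is moved stays moved. The work goes in short steps, Python scripts to look and compute and a tool call to move; the robot and the scene stay as the last step left them, time stands still between calls to the robot, and variables do not carry over. Pictures are saved under pics/ and viewed, about 8 in all and at most 12, crops included, and the job is handed in when it is done.

Besides the shell and the picture viewer there is one more tool, called after "Request:" as name(argument=value, ...) on one line, values as JSON. carry_out: Moves the arm, as the interface text tells. Its arguments: {"type":"object","properties":{"plan":{"type":"array","items":{"type":"object","properties":{"grip":{"type":"number"},"dp":{"type":"array","items":{"type":"number"}},"rotation":{"type":"array","items":{"type":"number"}}}}},"force":{"type":"number"}},"required":["plan"]}

```bash
ls; mkdir -p pics; python3 - <<'E'
from cell import env
import cv2,numpy as np
o=env.get_obs();print({k:np.round(v,3) for k,v in o.items()})
for n in ["top","side"]:
    p=env.camera_params(n);print(n,{k:np.round(v,4).tolist() for k,v in p.items()})
    cv2.imwrite(f"pics/{n}0.png",env.read_camera(n)[:,:,::-1])
E
```

```text
pics
{'time_s': np.float64(0.0), 'qpos': array([76.609, 18.44 , -4.015, 83.174,  1.295, 78.542, -3.258]), 'joint_velocities': array([-0.023,  0.046,  0.001, -0.011,  0.001, -0.048,  0.067]), 'effort': array([-1.0000e-03, -4.9128e+01, -4.0400e-01, -3.1253e+01, -6.4000e-02,
        4.4000e-02,  0.0000e+00]), 'tool_pos': array([ 0.159, -0.63 ,  0.221]), 'tool_rot': array([ 1.79994e+02,  1.10000e-01, -7.57980e+01]), 'force': array([ 0.437, -0.15 , -0.055]), 'wrist_torque': array([-0.012, -0.023,  0.024]), 'grip_width': np.float64(0.087)}
top {'fx': 431.4686, 'fy': 431.4686, 'cx': 318.5982, 'cy': 200.8297, 'k1': -0.0939, 'R': [[0.0118, -0.9999, 0.012], [-0.9912, -0.0133, -0.1314], [0.1315, -0.0104, -0.9913]], 't': [-0.1192, 0.57, 1.0195]}
side {'fx': 372.9052, 'fy': 372.9052, 'cx': 326.5837, 'cy': 198.4105, 'k1': -0.006, 'R': [[-0.9187, -0.3948, 0.0096], [-0.1749, 0.385, -0.9062], [0.3541, -0.8342, -0.4227]], 't': [0.4905, 0.1721, 0.7261]}
```

View pics/top0.png

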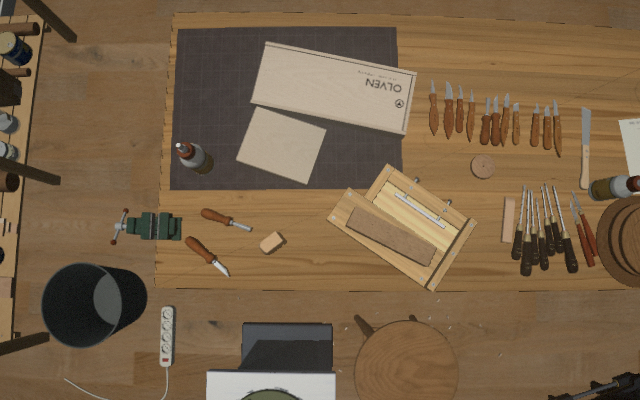

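View pics/side0.png

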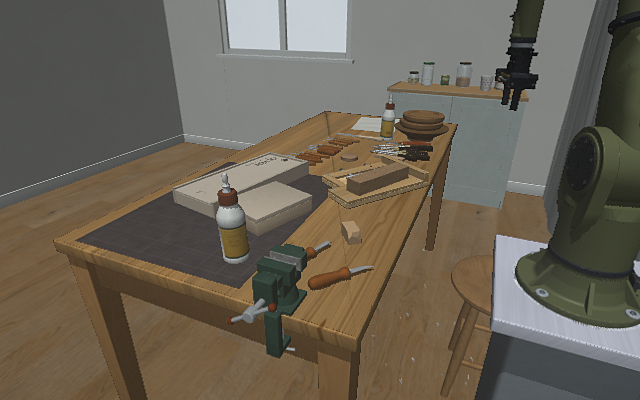

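```bash
cat > h.py <<'E'
import numpy as np,cv2
from scipy.spatial.transform import Rotation as Rot
def K(p): return np.array([[p['fx'],0,p['cx']],[0,p['fy'],p['cy']],[0,0,1]])
def D(p): return np.array([p['k1'],0,0,0,0.])
def unproj(p,uv,z):
    # k1 model equals OpenCV's forward distortion
    s=cv2.undistortPoints(np.array(uv,float).reshape(-1,1,2),K(p),D(p)).reshape(-1,2)
    R=np.array(p['R']);t=np.array(p['t']);C=-R.T@t
    d=np.c_[s,np.ones(len(s))]@R
    return C+d*((np.broadcast_to(z,len(s))-C[2])/d[:,2])[:,None]
def proj(p,X):
    return cv2.projectPoints(np.array(X,float).reshape(-1,1,3),cv2.Rodrigues(np.array(p['R']))[0],np.array(p['t']),K(p),D(p))[0].reshape(-1,2)
E
python3 - <<'E'
import cv2
a=cv2.imread('pics/top0.png')[150:300,315:490]
cv2.imwrite('pics/top0c.png',cv2.resize(a,None,fx=4,fy=4,interpolation=cv2.INTER_CUBIC))
E
```

```text
(no output)
```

View pics/top0c.png

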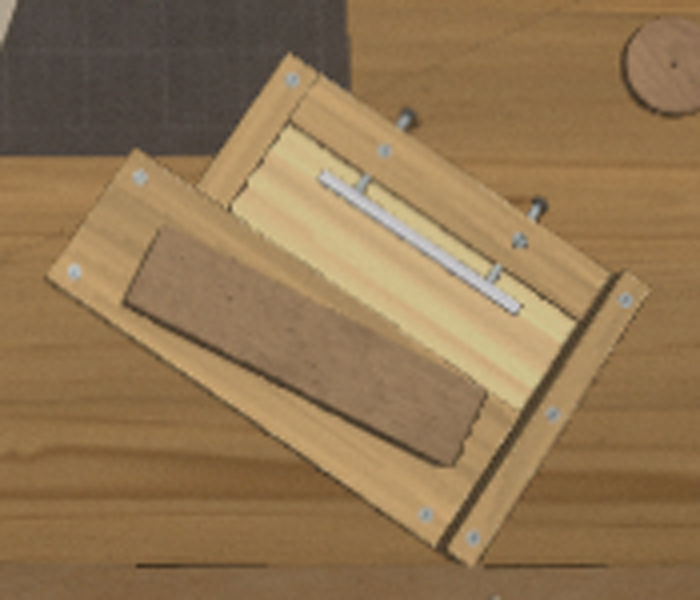

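```bash
cat > est.py <<'E'
from h import *
from scipy.optimize import least_squares
def fit(p,uv,L,guess,zfix=0):
    def res(q):
        R=Rot.from_euler('z',q[2]).as_matrix()
        return (proj(p,L@R.T+[q[0],q[1],zfix])-uv).ravel()
    s=least_squares(res,guess); return s.x,res(s.x).reshape(-1,2)
E
python3 - <<'E'
from cell import env
from est import *
p=env.camera_params('top')
f=lambda a:np.array(a,float)/4+[315,150]
J=np.array([[80,-131,46],[-125,-131,46],[80,135,22],[-26,180,22],[-125,180,22],[-26,111,22]])/1e3
jq,r=fit(p,f([[650,292],[473,567],[290,53],[135,150],[47,277],[235,208]]),J,[.55,-.2,-.5]);print(jq,np.degrees(jq[2]),r.round(1).tolist())
B=np.array([[109,26,63],[109,-26,63],[-109,-26,63],[-109,26,63]])/1e3
# find order: blank x toward jig +y (left-up)
bq,r=fit(p,f([[123,302],[160,227],[487,390],[447,466]]),B,[.5,-.2,jq[2]+1.57]);print(bq,np.degrees(bq[2]),r.round(1).tolist())
R=Rot.from_euler('z',jq[2]).as_matrix()[:2,:2]
print('blank in jig',R.T@(bq[:2]-jq[:2])*1e3,'rel yaw',np.degrees(bq[2]-jq[2]))
E
```

```text
[ 0.5297337  -0.35215936 -0.59944336] -34.34557461915027 [[0.7, -0.5], [0.0, 0.5], [0.1, -0.0], [0.7, -0.6], [0.1, -0.1], [-1.6, 0.6]]
[ 0.48471721 -0.28533596  1.11373992] 63.812596841354356 [[-0.4, 0.1], [-0.0, -0.5], [-0.2, -0.2], [0.6, 0.5]]
blank in jig [-74.86848075  29.77519147] rel yaw 98.15817146050462
```

```bash
cat >> h.py <<'E'
def plan(pos,rpy,n,o=None):
    "print n equal rows from the present pose to the goal, in tool axes"
    from cell import env
    o=o or env.get_obs(); P=np.array(o['tool_pos']);A=Rot.from_euler('xyz',o['tool_rot'],degrees=True)
    G=Rot.from_euler('xyz',rpy,degrees=True); w=(A.inv()*G).as_rotvec(degrees=True)
    d=(np.array(pos)-P)/n
    for i in range(n):
        Ai=A*Rot.from_rotvec(w*i/n,degrees=True)
        print(Ai.inv().apply(d).round(4).tolist(),(w/n).round(2).tolist())
JQ=np.array([.5297,-.3522,-34.35])
def jig2w(v,q=JQ): # mm in jig to world m
    return Rot.from_euler('z',q[2],degrees=True).apply(np.array(v,float)/1e3)+[q[0],q[1],0]
def w2jig(v,q=JQ): return Rot.from_euler('z',-q[2],degrees=True).apply(np.array(v,float)-[q[0],q[1],0])*1e3
E
python3 -c "
from h import *
plan([.485,-.285,.2],[180,0,-26.2],14)"
```

```text
[-0.0182, -0.0286, 0.0016] [-0.0, 0.01, -3.54]
[-0.0164, -0.0297, 0.0016] [-0.0, 0.01, -3.54]
[-0.0145, -0.0306, 0.0016] [-0.0, 0.01, -3.54]
[-0.0126, -0.0315, 0.0016] [-0.0, 0.01, -3.54]
[-0.0106, -0.0322, 0.0016] [-0.0, 0.01, -3.54]
[-0.0086, -0.0328, 0.0016] [-0.0, 0.01, -3.54]
[-0.0066, -0.0332, 0.0016] [-0.0, 0.01, -3.54]
[-0.0045, -0.0336, 0.0015] [-0.0, 0.01, -3.54]
[-0.0024, -0.0338, 0.0015] [-0.0, 0.01, -3.54]
[-0.0003, -0.0339, 0.0015] [-0.0, 0.01, -3.54]
[0.0018, -0.0338, 0.0015] [-0.0, 0.01, -3.54]
[0.0039, -0.0337, 0.0015] [-0.0, 0.01, -3.54]
[0.0059, -0.0334, 0.0015] [-0.0, 0.01, -3.54]
[0.008, -0.0329, 0.0015] [-0.0, 0.01, -3.54]
```

Request:
carry_out(plan=[{"grip": 0, "dp": [-0.018, -0.0286, 0.0015], "rotation": [0, 0, -3.5]}, {"grip": 0, "dp": [-0.0164, -0.0297, 0.0015], "rotation": [0, 0, -3.5]}, {"grip": 0, "dp": [-0.0145, -0.0306, 0.0015], "rotation": [0, 0, -3.5]}, {"grip": 0, "dp": [-0.0126, -0.0315, 0.0015], "rotation": [0, 0, -3.5]}, {"grip": 0, "dp": [-0.0106, -0.0322, 0.0015], "rotation": [0, 0, -3.5]}, {"grip": 0, "dp": [-0.0086, -0.0328, 0.0015], "rotation": [0, 0, -3.5]}, {"grip": 0, "dp": [-0.0066, -0.0332, 0.0015], "rotation": [0, 0, -3.5]}, {"grip": 0, "dp": [-0.0045, -0.0336, 0.0015], "rotation": [0, 0, -3.5]}])

```text
time_s: 0.77
tool_pos: [0.3408, -0.4303, 0.2029]
tool_rot: [179.8, 0.6, -47.7]
force: [0.5, -0.4, 0.3]
grip_width: 0.0872
```

```bash
python3 -c "
from h import *
plan([.485,-.285,.2],[180,0,-26.2],8)"
```

```text
[-0.0013, -0.0256, 0.0003] [0.02, 0.07, -2.69]
[-0.0001, -0.0256, 0.0003] [0.02, 0.07, -2.69]
[0.0011, -0.0256, 0.0003] [0.02, 0.07, -2.69]
[0.0023, -0.0255, 0.0003] [0.02, 0.07, -2.69]
[0.0035, -0.0253, 0.0003] [0.02, 0.07, -2.69]
[0.0047, -0.0252, 0.0003] [0.02, 0.07, -2.69]
[0.0058, -0.0249, 0.0003] [0.02, 0.07, -2.69]
[0.007, -0.0246, 0.0003] [0.02, 0.07, -2.69]
```

Request:
carry_out(plan=[{"grip": 0, "dp": [-0.0013, -0.0256, 0.0], "rotation": [0, 0, -2.7]}, {"grip": 0, "dp": [0, -0.0256, 0.0], "rotation": [0, 0, -2.7]}, {"grip": 0, "dp": [0.0011, -0.0256, 0], "rotation": [0, 0, -2.7]}, {"grip": 0, "dp": [0.0023, -0.0255, 0], "rotation": [0, 0, -2.7]}, {"grip": 0, "dp": [0.0035, -0.0253, 0], "rotation": [0, 0, -2.7]}, {"grip": 0, "dp": [0.0047, -0.0252, 0], "rotation": [0, 0, -2.7]}, {"grip": 0, "dp": [0.0058, -0.0249, 0], "rotation": [0, 0, -2.7]}, {"grip": 0, "dp": [0.007, -0.0246, 0], "rotation": [0, 0, -2.7]}])

```text
time_s: 1.43
tool_pos: [0.489, -0.2702, 0.1988]
tool_rot: [-179.9, 0.9, -24.7]
force: [0.6, -0.0, 0.7]
grip_width: 0.0866
```

```bash
python3 - <<'E'
from cell import env
from h import *
import json
p=env.camera_params('wrist');im=env.read_camera('wrist')
json.dump({k:np.array(v).tolist() for k,v in p.items()},open('w1.json','w'))
o=env.get_obs();print(o['tool_pos'],o['tool_rot'],p['t'])
B=np.array([[109,26,63],[109,-26,63],[-109,-26,63],[-109,26,63]])/1e3
print(proj(p,Rot.from_euler('z',1.1137).apply(B)+[.4847,-.2853,0]).round())
cv2.imwrite('pics/w1.png',im[:,:,::-1])
E
```

```text
[ 0.49331156 -0.26388399  0.19892416] [-179.62448143    0.84369034  -24.09118929] [-0.55426637 -0.07033061  0.36591902]
[[303.  96.]
 [356.  98.]
 [345. 289.]
 [302. 287.]]
```

View pics/w1.png

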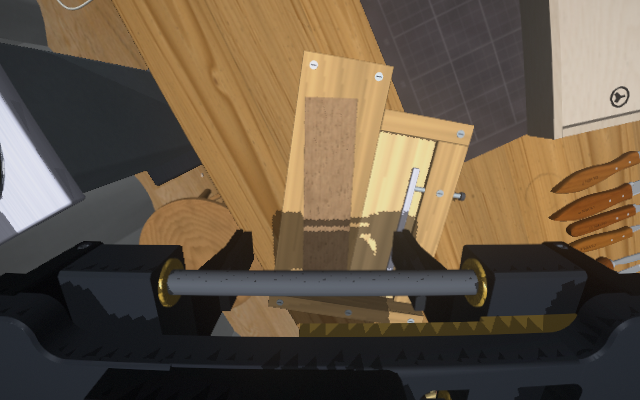

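```bash
python3 - <<'E'
from est import *
import json
p=json.load(open('w1.json'))
J=np.array([[80,135,22],[-26,180,22],[-125,180,22],[-26,111,22]])/1e3
print(proj(p,np.array([jig2w(j*1e3) for j in J])).round())
jq,r=fit(p,np.array([[474,126],[393,67],[305,51],[380,131]]),J,[.53,-.35,-.6]);print(jq,np.degrees(jq[2]),r.round(1).tolist())
plan([.485,-.287,.1],[180,0,-26.2],6)
plan([.485,-.287,.05],[180,0,-26.2],1)
E
```

```text
[[474. 128.]
 [394.  69.]
 [304.  52.]
 [380. 132.]]
[ 0.53076461 -0.3506627  -0.59644602] -34.173839868067006 [[0.1, 0.2], [0.8, 0.3], [-1.0, -0.1], [0.1, -0.4]]
[0.0006, 0.0042, 0.0165] [-0.06, 0.14, 0.35]
[0.0005, 0.0042, 0.0165] [-0.06, 0.14, 0.35]
[0.0005, 0.0041, 0.0165] [-0.06, 0.14, 0.35]
[0.0005, 0.0041, 0.0165] [-0.06, 0.14, 0.35]
[0.0005, 0.0041, 0.0165] [-0.06, 0.14, 0.35]
[0.0005, 0.0041, 0.0165] [-0.06, 0.14, 0.35]
[0.004, 0.0255, 0.1487] [-0.36, 0.85, 2.11]
```

Request:
carry_out(plan=[{"grip": 0, "dp": [0.0005, 0.0042, 0.0165], "rotation": [0, 0.1, 0.35]}, {"grip": 0, "dp": [0.0005, 0.0042, 0.0165], "rotation": [0, 0.1, 0.35]}, {"grip": 0, "dp": [0.0005, 0.0042, 0.0165], "rotation": [0, 0.1, 0.35]}, {"grip": 0, "dp": [0.0005, 0.0042, 0.0165], "rotation": [0, 0.1, 0.35]}, {"grip": 0, "dp": [0.0005, 0.0042, 0.0165], "rotation": [0, 0.1, 0.35]}, {"grip": 0, "dp": [0.0005, 0.0042, 0.0165], "rotation": [0, 0.1, 0.35]}, {"grip": 0, "dp": [0, 0, 0], "rotation": [0, 0, 0]}, {"grip": 0, "dp": [0, 0, 0], "rotation": [0, 0, 0]}])

```text
time_s: 2.15
tool_pos: [0.4867, -0.2817, 0.0943]
tool_rot: [-179.5, 0.4, -25.7]
force: [0.9, 0.4, 1.0]
grip_width: 0.0869
```

```bash
python3 - <<'E'
from h import *
plan([.485,-.286,.037],[180,0,-26.2],7)
E
```

```text
[0.0001, 0.0007, 0.0082] [-0.07, 0.05, 0.07]
[0.0001, 0.0007, 0.0082] [-0.07, 0.05, 0.07]
[0.0001, 0.0007, 0.0082] [-0.07, 0.05, 0.07]
[0.0001, 0.0007, 0.0082] [-0.07, 0.05, 0.07]
[0.0001, 0.0007, 0.0082] [-0.07, 0.05, 0.07]
[0.0001, 0.0007, 0.0082] [-0.07, 0.05, 0.07]
[0.0001, 0.0007, 0.0082] [-0.07, 0.05, 0.07]
```

Request:
carry_out(plan=[{"grip": 0, "dp": [0.0002, 0.0008, 0.009], "rotation": [-0.07, 0.05, 0.07]}, {"grip": 0, "dp": [0.0002, 0.0008, 0.009], "rotation": [-0.07, 0.05, 0.07]}, {"grip": 0, "dp": [0.0002, 0.0008, 0.009], "rotation": [-0.07, 0.05, 0.07]}, {"grip": 0, "dp": [0.0002, 0.0008, 0.009], "rotation": [-0.07, 0.05, 0.07]}, {"grip": 0, "dp": [0.0002, 0.0008, 0.008], "rotation": [-0.07, 0.05, 0.07]}, {"grip": 0, "dp": [0.0002, 0.0005, 0.005], "rotation": [-0.07, 0.05, 0.07]}, {"grip": 0, "dp": [0, 0, 0], "rotation": [0, 0, 0]}, {"grip": 0, "dp": [0, 0, 0], "rotation": [0, 0, 0]}])

```text
time_s: 2.82
tool_pos: [0.4875, -0.2863, 0.0428]
tool_rot: [-180.0, -0.2, -26.1]
force: [0.1, 0.3, 0.3]
grip_width: 0.0868
```

```bash
python3 - <<'E'
from h import *
plan([.485,-.286,.037],[180,0,-26.2],1)
E
```

```text
[-0.0024, 0.0008, 0.0058] [-0.05, -0.16, 0.1]
```

Square up the last few mm and close gently.

Request:
carry_out(plan=[{"grip": 0, "dp": [-0.0012, 0.0, 0.0035], "rotation": [0, -0.1, 0]}, {"grip": 0, "dp": [-0.0012, 0.0, 0.003], "rotation": [0, -0.1, 0]}, {"grip": 0.5, "dp": [0, 0, 0], "rotation": [0, 0, 0]}, {"grip": 0.5, "dp": [0, 0, 0], "rotation": [0, 0, 0]}, {"grip": 0.5, "dp": [0, 0, 0], "rotation": [0, 0, 0]}, {"grip": 0.5, "dp": [0, 0, 0], "rotation": [0, 0, 0]}, {"grip": 0.5, "dp": [0, 0, 0], "rotation": [0, 0, 0]}, {"grip": 0.5, "dp": [0, 0, 0], "rotation": [0, 0, 0]}], force=15)

```text
time_s: 3.48
tool_pos: [0.4864, -0.2857, 0.0373]
tool_rot: [-180.0, -0.1, -26.1]
force: [-0.4, 0.4, -1.0]
grip_width: 0.0547
```

```bash
python3 - <<'E'
from h import *
from cell import env
o=env.get_obs()
for k in('tool_pos','tool_rot','force','wrist_torque','grip_width'):print(k,np.round(o[k],4))
JN=[.530,-.3515,-34.3]
print(w2jig(o['tool_pos'],JN))
plan(jig2w([-65,8,37],JN),[180,0,-34.3],8)
E
```

```text
tool_pos [ 0.4864 -0.2857  0.0373]
tool_rot [-1.799767e+02 -1.129000e-01 -2.609270e+01]
force [-0.3618  0.3649 -0.9763]
wrist_torque [-0.0314 -0.1094  0.029 ]
grip_width 0.0547
[-73.14229975  29.80619851  37.29170637]
[0.0006, 0.0028, 0.0] [-0.0, -0.01, 1.03]
[0.0007, 0.0028, 0.0] [-0.0, -0.01, 1.03]
[0.0007, 0.0028, 0.0] [-0.0, -0.01, 1.03]
[0.0008, 0.0028, 0.0] [-0.0, -0.01, 1.03]
[0.0008, 0.0028, 0.0] [-0.0, -0.01, 1.03]
[0.0009, 0.0028, 0.0] [-0.0, -0.01, 1.03]
[0.0009, 0.0028, 0.0] [-0.0, -0.01, 1.03]
[0.001, 0.0027, 0.0] [-0.0, -0.01, 1.03]
```

Request:
carry_out(plan=[{"grip": 1, "dp": [0, 0, 0], "rotation": [0, 0, 0]}, {"grip": 1, "dp": [0, 0, 0], "rotation": [0, 0, 0]}, {"grip": 1, "dp": [0, 0, 0], "rotation": [0, 0, 0]}, {"grip": 1, "dp": [0, 0, 0], "rotation": [0, 0, 0]}], force=20)

```text
time_s: 3.82
tool_pos: [0.4862, -0.2856, 0.0373]
tool_rot: [-180.0, -0.1, -26.1]
force: [-0.7, -0.6, -0.0]
grip_width: 0.0524
```

Request:
carry_out(plan=[{"grip": 1, "dp": [0.0006, 0.0028, 0], "rotation": [0, 0, 1]}, {"grip": 1, "dp": [0.0007, 0.0028, 0], "rotation": [0, 0, 1]}, {"grip": 1, "dp": [0.0007, 0.0028, 0], "rotation": [0, 0, 1]}, {"grip": 1, "dp": [0.0008, 0.0028, 0], "rotation": [0, 0, 1]}, {"grip": 1, "dp": [0.0008, 0.0028, 0], "rotation": [0, 0, 1]}, {"grip": 1, "dp": [0.0009, 0.0028, 0], "rotation": [0, 0, 1]}, {"grip": 1, "dp": [0.0009, 0.0028, 0], "rotation": [0, 0, 1]}, {"grip": 1, "dp": [0, 0, 0], "rotation": [0, 0, 0]}])

```text
time_s: 4.48
tool_pos: [0.4817, -0.306, 0.0373]
tool_rot: [-179.9, -0.1, -33.8]
force: [0.6, 0.5, -0.1]
grip_width: 0.0525
```

```bash
cat >> h.py <<'E'
JN=[.530,-.3515,-34.3]
def st():
    from cell import env
    o=env.get_obs()
    R=Rot.from_euler('z',-JN[2],degrees=True)
    print('t',o['time_s'],'jig',w2jig(o['tool_pos'],JN).round(1),'rot',np.round(o['tool_rot'],2),'Fjig',R.apply(o['force']).round(1),'Mjig',R.apply(o['wrist_torque']).round(2),'w',round(float(o['grip_width']),4))
E
python3 - <<'E'
from h import *
st()
plan(jig2w([-65,2,37],JN),[180,0,-34.3],4)
E
```

```text
t 4.4833 jig [-65.5  10.3  37.3] rot [-1.7986e+02 -9.0000e-02 -3.3800e+01] Fjig [ 0.2  0.7 -0.1] Mjig [ 0.02 -0.05 -0.04] w 0.0525
[0.0001, 0.0021, 0.0001] [-0.03, -0.02, 0.13]
[0.0001, 0.0021, 0.0001] [-0.03, -0.02, 0.13]
[0.0001, 0.0021, 0.0001] [-0.03, -0.02, 0.13]
[0.0001, 0.0021, 0.0001] [-0.03, -0.02, 0.13]
```

Request:
carry_out(plan=[{"grip": 1, "dp": [0, 0.003, 0], "rotation": [0, 0, 0.2]}, {"grip": 1, "dp": [0, 0.003, 0], "rotation": [0, 0, 0.2]}, {"grip": 1, "dp": [0, 0.0025, 0], "rotation": [0, 0, 0.1]}, {"grip": 1, "dp": [0, 0.0015, 0], "rotation": [0, 0, 0]}, {"grip": 1, "dp": [0, 0.0, 0], "rotation": [0, 0, 0]}])

```text
time_s: 4.9
tool_pos: [0.4758, -0.315, 0.0373]
tool_rot: [-179.8, -0.1, -34.4]
force: [0.2, 1.2, -1.0]
grip_width: 0.0525
```

Request:
carry_out(plan=[{"grip": 1, "dp": [0, 0.0012, 0], "rotation": [0, 0, 0]}, {"grip": 1, "dp": [0, 0.0012, 0], "rotation": [0, 0, 0]}])

```text
time_s: 5.07
tool_pos: [0.4756, -0.3149, 0.0373]
tool_rot: [-179.7, -0.1, -34.3]
force: [2.1, 3.9, -0.4]
grip_width: 0.0524
```

```bash
python3 - <<'E'
from h import *
st()
E
```

```text
t 5.0667 jig [-65.5  -0.5  37.3] rot [-1.7965e+02 -9.0000e-02 -3.4300e+01] Fjig [-0.5  4.4 -0.4] Mjig [ 0.73  0.15 -0.  ] w 0.0524
```

Request:
carry_out(plan=[{"grip": 1, "dp": [0, -0.0015, 0], "rotation": [0, 0, 0]}, {"grip": 1, "dp": [0.003, 0, 0], "rotation": [0, 0, 0]}, {"grip": 1, "dp": [0.006, 0, 0], "rotation": [0, 0, 0]}, {"grip": 1, "dp": [0.006, 0, 0], "rotation": [0, 0, 0]}, {"grip": 1, "dp": [0.006, 0, 0], "rotation": [0, 0, 0]}, {"grip": 1, "dp": [0.006, 0, 0], "rotation": [0, 0, 0]}, {"grip": 1, "dp": [0.006, 0, 0], "rotation": [0, 0, 0]}, {"grip": 1, "dp": [0.0, 0, 0], "rotation": [0, 0, 0]}])

```text
time_s: 5.73
tool_pos: [0.5017, -0.3325, 0.0373]
tool_rot: [-179.8, 0.5, -34.4]
force: [1.1, 0.7, 1.1]
grip_width: 0.0522
```

```bash
cat >> h.py <<'E'
def goal(xf,zf,th,n,y=0.7,h=15.3):
    "plan to the pose where the gripped blank's far bottom edge is at jig (xf,zf), tilted th degrees"
    c,s=np.cos(np.radians(th)),np.sin(np.radians(th))
    P=[xf-26*c+h*s,y,zf+26*s+h*c]
    Rj=Rot.from_euler('z',JN[2],degrees=True)*Rot.from_euler('y',th,degrees=True)*Rot.from_euler('x',180,degrees=True)
    print('goal jig',np.round(P,1)); plan(jig2w(P,JN),Rj.as_euler('xyz',degrees=True),n)
E
python3 - <<'E'
from h import *
st(); goal(14,22,0,4)
E
```

```text
t 5.7333 jig [-34.1  -0.3  37.3] rot [-179.82    0.45  -34.36] Fjig [0.5 1.2 1.1] Mjig [ 0.31 -0.17 -0.07] w 0.0522
goal jig [-12.    0.7  37.3]
[0.0055, -0.0003, -0.0] [-0.04, 0.11, -0.01]
[0.0055, -0.0003, -0.0] [-0.04, 0.11, -0.01]
[0.0055, -0.0003, -0.0] [-0.04, 0.11, -0.01]
[0.0055, -0.0003, -0.0] [-0.04, 0.11, -0.01]
```

Request:
carry_out(plan=[{"grip": 1, "dp": [0.0055, -0.0006, 0], "rotation": [-0.04, 0.1, 0]}, {"grip": 1, "dp": [0.0055, -0.0006, 0], "rotation": [-0.04, 0.1, 0]}, {"grip": 1, "dp": [0.0055, -0.0004, 0], "rotation": [-0.04, 0.1, 0]}, {"grip": 1, "dp": [0.0055, -0.0003, 0], "rotation": [-0.04, 0.1, 0]}, {"grip": 1, "dp": [0.0, 0, 0], "rotation": [0, 0, 0]}])

```text
time_s: 6.15
tool_pos: [0.5216, -0.3461, 0.0372]
tool_rot: [179.9, 0.1, -34.4]
force: [0.1, 2.3, 0.4]
grip_width: 0.0522
```

```bash
python3 - <<'E'
from h import *
st(); goal(20,15.5,8.3,8)
E
```

```text
t 6.15 jig [-10.   -0.3  37.2] rot [ 1.7989e+02  7.0000e-02 -3.4420e+01] Fjig [-1.2  1.9  0.4] Mjig [0.33 0.08 0.07] w 0.0522
goal jig [-3.5  0.7 34.4]
[0.0008, -0.0001, 0.0004] [0.01, -1.03, -0.02]
[0.0008, -0.0001, 0.0003] [0.01, -1.03, -0.02]
[0.0008, -0.0001, 0.0003] [0.01, -1.03, -0.02]
[0.0008, -0.0001, 0.0003] [0.01, -1.03, -0.02]
[0.0008, -0.0001, 0.0003] [0.01, -1.03, -0.02]
[0.0008, -0.0001, 0.0003] [0.01, -1.03, -0.02]
[0.0008, -0.0001, 0.0003] [0.01, -1.03, -0.02]
[0.0008, -0.0001, 0.0003] [0.01, -1.03, -0.02]
```

Request:
carry_out(plan=[{"grip": 1, "dp": [0.0, -0.001, 0], "rotation": [0, 0, 0]}, {"grip": 1, "dp": [0.0008, -0.0005, 0.0004], "rotation": [0, -1.1, 0]}, {"grip": 1, "dp": [0.0008, -0.0003, 0.0004], "rotation": [0, -1.1, 0]}, {"grip": 1, "dp": [0.0008, -0.0003, 0.0003], "rotation": [0, -1.1, 0]}, {"grip": 1, "dp": [0.0008, 0, 0.0003], "rotation": [0, -1.1, 0]}, {"grip": 1, "dp": [0.0008, 0, 0.0003], "rotation": [0, -1.1, 0]}, {"grip": 1, "dp": [0.0008, 0, 0.0003], "rotation": [0, -1.1, 0]}, {"grip": 1, "dp": [0, 0, 0], "rotation": [0, 0, 0]}])

```text
time_s: 6.82
tool_pos: [0.526, -0.3489, 0.0346]
tool_rot: [179.8, 7.1, -34.5]
force: [-1.0, -0.0, 4.0]
grip_width: 0.0523
```

```bash
python3 - <<'E'
from h import *
st(); goal(20,15.5,8.3,4)
E
```

```text
t 6.8167 jig [-4.8 -0.1 34.6] rot [179.76   7.06 -34.51] Fjig [-0.8 -0.6  4. ] Mjig [0.16 0.4  0.03] w 0.0523
goal jig [-3.5  0.7 34.4]
[0.0003, -0.0002, 0.0] [0.05, -0.31, -0.05]
[0.0003, -0.0002, 0.0] [0.05, -0.31, -0.05]
[0.0003, -0.0002, 0.0] [0.05, -0.31, -0.05]
[0.0003, -0.0002, -0.0] [0.05, -0.31, -0.05]
```

Request:
carry_out(plan=[{"grip": 1, "dp": [0.0004, -0.0006, 0], "rotation": [0.05, -0.7, 0]}, {"grip": 1, "dp": [0.0004, -0.0006, 0], "rotation": [0.05, -0.7, 0]}, {"grip": 1, "dp": [0.0004, -0.0003, 0], "rotation": [0.05, -0.7, 0]}, {"grip": 1, "dp": [0, 0, 0], "rotation": [0, 0, 0]}])

```text
time_s: 7.15
tool_pos: [0.5274, -0.3494, 0.0335]
tool_rot: [179.8, 9.3, -34.5]
force: [-1.5, 1.4, 2.2]
grip_width: 0.0524
```

```bash
python3 - <<'E'
from h import *
st(); goal(22,14.5,9.2,2);goal(28,14.5,9.2,6)
E
```

```text
t 7.15 jig [-3.3  0.3 33.5] rot [179.83   9.3  -34.55] Fjig [-2.   0.3  2.2] Mjig [-0.05  0.26  0.08] w 0.0524
goal jig [-1.2  0.7 33.8]
[0.001, -0.0002, -0.0003] [0.06, 0.05, -0.12]
[0.001, -0.0002, -0.0003] [0.06, 0.05, -0.12]
goal jig [ 4.8  0.7 33.8]
[0.0013, -0.0001, -0.0003] [0.02, 0.02, -0.04]
[0.0013, -0.0001, -0.0003] [0.02, 0.02, -0.04]
[0.0013, -0.0001, -0.0003] [0.02, 0.02, -0.04]
[0.0013, -0.0001, -0.0003] [0.02, 0.02, -0.04]
[0.0013, -0.0001, -0.0003] [0.02, 0.02, -0.04]
[0.0013, -0.0001, -0.0003] [0.02, 0.02, -0.04]
```

Request:
carry_out(plan=[{"grip": 1, "dp": [0.0013, -0.0001, -0.0003], "rotation": [0, 0, 0]}, {"grip": 1, "dp": [0.0013, -0.0001, -0.0003], "rotation": [0, 0, 0]}, {"grip": 1, "dp": [0.0013, -0.0001, -0.0003], "rotation": [0, 0, 0]}, {"grip": 1, "dp": [0.0013, -0.0001, -0.0002], "rotation": [0, 0, 0]}])

```text
time_s: 7.48
tool_pos: [0.5281, -0.3499, 0.0336]
tool_rot: [179.7, 9.9, -34.5]
force: [-5.2, 3.0, 4.6]
grip_width: 0.0528
```

```bash
python3 - <<'E'
from h import *
st();goal(28,14.5,9.2,4)
E
```

```text
t 7.4833 jig [-2.5  0.2 33.6] rot [179.74   9.91 -34.49] Fjig [-6.  -0.5  4.6] Mjig [0.01 1.06 0.14] w 0.0528
goal jig [ 4.8  0.7 33.8]
[0.0018, -0.0001, -0.0004] [0.06, 0.18, -0.05]
[0.0018, -0.0001, -0.0004] [0.06, 0.18, -0.05]
[0.0018, -0.0001, -0.0003] [0.06, 0.18, -0.05]
[0.0018, -0.0001, -0.0003] [0.06, 0.18, -0.05]
```

Request:
carry_out(plan=[{"grip": 1, "dp": [0.003, -0.0002, -0.0006], "rotation": [0, 0.2, 0]}, {"grip": 1, "dp": [0.003, -0.0002, -0.0006], "rotation": [0, 0.2, 0]}])

```text
time_s: 7.65
tool_pos: [0.5301, -0.3514, 0.0336]
tool_rot: [179.7, 10.0, -34.4]
force: [-7.3, 3.7, 4.6]
grip_width: 0.0522
```

```bash
python3 - <<'E'
from h import *
st();goal(28,14.5,9.2,1)
E
```

```text
t 7.65 jig [ 0.   0.2 33.6] rot [179.67   9.97 -34.43] Fjig [-8.1 -1.   4.6] Mjig [-0.03  1.62  0.36] w 0.0522
goal jig [ 4.8  0.7 33.8]
[0.0047, -0.0005, -0.001] [0.31, 0.77, -0.13]
```

Request:
carry_out(plan=[{"grip": 1, "dp": [0.004, -0.0002, -0.0008], "rotation": [0, 0.2, 0]}, {"grip": 1, "dp": [0.004, -0.0002, -0.0008], "rotation": [0, 0.2, 0]}])

```text
time_s: 7.82
tool_pos: [0.5322, -0.353, 0.0337]
tool_rot: [179.6, 10.3, -34.3]
force: [-8.4, 4.0, 7.0]
grip_width: 0.0523
```

```bash
python3 - <<'E'
from h import *
st();goal(28,14.5,9.2,1)
E
```

```text
t 7.8167 jig [ 2.6  0.  33.7] rot [179.56  10.28 -34.35] Fjig [-9.2 -1.4  7. ] Mjig [-0.06  2.07  0.42] w 0.0523
goal jig [ 4.8  0.7 33.8]
[0.0021, -0.0007, -0.0004] [0.43, 1.08, -0.04]
```

Request:
carry_out(plan=[{"grip": 1, "dp": [0.005, -0.0006, -0.001], "rotation": [0.2, 0.4, 0]}, {"grip": 1, "dp": [0.005, -0.0004, -0.001], "rotation": [0.2, 0.4, 0]}])

```text
time_s: 7.98
tool_pos: [0.5342, -0.3543, 0.0338]
tool_rot: [179.8, 10.5, -34.2]
force: [-11.2, 5.8, 7.4]
grip_width: 0.0522
```

```bash
python3 - <<'E'
from h import *
from cell import env
st();goal(29,14.5,9.2,1);goal(29,14.3,0,6)
cv2.imwrite('pics/w2.png',env.read_camera('wrist')[:,:,::-1])
a=env.read_camera('side')[150:220,320:440,::-1];cv2.imwrite('pics/s2.png',cv2.resize(a,None,fx=5,fy=5,interpolation=cv2.INTER_CUBIC))
E
```

```text
t 7.9833 jig [ 5.   0.  33.8] rot [179.79  10.49 -34.23] Fjig [-12.5  -1.5   7.4] Mjig [-0.25  2.8   0.36] w 0.0522
goal jig [ 5.8  0.7 33.8]
[0.0008, -0.0007, -0.0001] [0.23, 1.29, 0.07]
goal jig [ 3.   0.7 29.6]
[-0.0002, -0.0001, 0.0007] [0.04, 1.75, 0.01]
[-0.0002, -0.0001, 0.0007] [0.04, 1.75, 0.01]
[-0.0002, -0.0001, 0.0007] [0.04, 1.75, 0.01]
[-0.0003, -0.0001, 0.0007] [0.04, 1.75, 0.01]
[-0.0003, -0.0001, 0.0007] [0.04, 1.75, 0.01]
[-0.0003, -0.0001, 0.0007] [0.04, 1.75, 0.01]
```

View pics/w2.png

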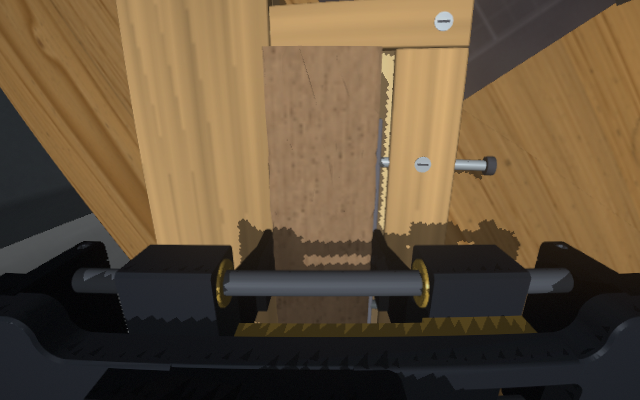

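Request:
carry_out(plan=[{"grip": 1, "dp": [0.0035, -0.0002, 0.0006], "rotation": [0, 2.2, 0]}, {"grip": 1, "dp": [0.0035, -0.0002, 0.0006], "rotation": [0, 2.2, 0]}, {"grip": 1, "dp": [0.0035, -0.0002, 0.0007], "rotation": [0, 2.2, 0]}])

```text
time_s: 8.33
tool_pos: [0.5336, -0.354, 0.0314]
tool_rot: [179.6, 5.2, -34.2]
force: [-11.4, 6.9, 10.7]
grip_width: 0.0524
```

```bash
python3 - <<'E'
from h import *
st();goal(29,14.3,0,4)
E
```

```text
t 8.3333 jig [ 4.4 -0.1 31.4] rot [179.61   5.22 -34.19] Fjig [-13.3  -0.8  10.7] Mjig [-0.14  2.81  0.09] w 0.0524
goal jig [ 3.   0.7 29.6]
[-0.0003, -0.0002, 0.0005] [0.1, 1.31, 0.03]
[-0.0003, -0.0002, 0.0005] [0.1, 1.31, 0.03]
[-0.0003, -0.0002, 0.0005] [0.1, 1.31, 0.03]
[-0.0003, -0.0002, 0.0005] [0.1, 1.31, 0.03]
```

Request:
carry_out(plan=[{"grip": 1, "dp": [0.0035, -0.0002, 0.0008], "rotation": [0, 2.2, 0]}, {"grip": 1, "dp": [0.0035, -0.0002, 0.0008], "rotation": [0, 2.2, 0]}, {"grip": 1, "dp": [0.0035, -0.0002, 0.0008], "rotation": [0, 2.0, 0]}])

```text
time_s: 8.58
tool_pos: [0.5326, -0.3534, 0.0292]
tool_rot: [179.4, -0.1, -34.2]
force: [-8.4, 5.0, 15.1]
grip_width: 0.0523
```

```bash
python3 - <<'E'
from h import *
st();goal(29,14.3,0,4)
E
```

```text
t 8.5833 jig [ 3.2 -0.1 29.2] rot [ 1.794e+02 -6.000e-02 -3.417e+01] Fjig [-9.7 -0.6 15.1] Mjig [-0.11  2.65  0.02] w 0.0523
goal jig [ 3.   0.7 29.6]
[-0.0, -0.0002, -0.0001] [0.15, -0.01, 0.03]
[-0.0, -0.0002, -0.0001] [0.15, -0.01, 0.03]
[-0.0, -0.0002, -0.0001] [0.15, -0.01, 0.03]
[-0.0, -0.0002, -0.0001] [0.15, -0.01, 0.03]
```

Request:
carry_out(plan=[{"grip": 1, "dp": [-0.001, 0, 0], "rotation": [0, 0, 0]}, {"grip": 1, "dp": [-0.001, 0, 0], "rotation": [0, 0, 0]}, {"grip": 1, "dp": [-0.001, 0, 0], "rotation": [0, 0, 0]}, {"grip": 1, "dp": [0, 0, 0], "rotation": [0, 0, 0]}])

```text
time_s: 8.92
tool_pos: [0.5296, -0.3513, 0.0293]
tool_rot: [179.4, -0.3, -34.1]
force: [-2.9, 2.1, 1.3]
grip_width: 0.0529
```

```bash
python3 - <<'E'
from h import *
st()
E
```

```text
t 8.9167 jig [-0.4 -0.1 29.3] rot [179.37  -0.31 -34.13] Fjig [-3.6  0.1  1.3] Mjig [0.05 0.54 0.09] w 0.0529
```

Request:
carry_out(plan=[{"grip": 0.25, "dp": [0, 0, 0], "rotation": [0, 0, 0]}, {"grip": 0.2, "dp": [0, 0, 0], "rotation": [0, 0, 0]}, {"grip": 0.15, "dp": [0, 0, 0], "rotation": [0, 0, 0]}, {"grip": 0.15, "dp": [0, 0, 0], "rotation": [0, 0, 0]}, {"grip": 0.15, "dp": [0, 0, 0], "rotation": [0, 0, 0]}, {"grip": 0.15, "dp": [0, 0, 0], "rotation": [0, 0, 0]}])

```text
time_s: 9.42
tool_pos: [0.5316, -0.3523, 0.03]
tool_rot: [179.4, -0.5, -34.2]
force: [0.5, -0.3, 0.0]
grip_width: 0.0734
```

```bash
python3 - <<'E'
from h import *
st()
E
```

```text
t 9.4167 jig [ 1.8  0.2 30. ] rot [179.42  -0.46 -34.18] Fjig [0.6 0.  0. ] Mjig [ 0.02 -0.01 -0.03] w 0.0734
```

Free. Raise straight up, then look.

Request:
carry_out(plan=[{"grip": 0.15, "dp": [-0.0005, 0, -0.004], "rotation": [0, 0, 0]}, {"grip": 0.15, "dp": [0, 0, -0.008], "rotation": [0, 0, 0]}, {"grip": 0.15, "dp": [0, 0, -0.015], "rotation": [0, 0, 0]}, {"grip": 0.15, "dp": [0, 0, -0.025], "rotation": [0, 0, 0]}, {"grip": 0.15, "dp": [0, 0, -0.03], "rotation": [0, 0, 0]}, {"grip": 0.15, "dp": [0, 0, -0.03], "rotation": [0, 0, 0]}, {"grip": 0.15, "dp": [0, 0, -0.03], "rotation": [0, 0, 0]}, {"grip": 0.15, "dp": [0, 0, 0], "rotation": [0, 0, 0]}])

```text
time_s: 10.08
tool_pos: [0.5299, -0.3489, 0.1799]
tool_rot: [179.5, -0.2, -34.1]
force: [1.1, -0.2, 0.1]
grip_width: 0.074
```

```bash
python3 - <<'E'
from h import *
from cell import env
import json
st()
p=env.camera_params('wrist')
json.dump({k:np.array(v).tolist() for k,v in p.items()},open('w3.json','w'))
cv2.imwrite('pics/w3.png',env.read_camera('wrist')[:,:,::-1])
a=env.read_camera('side')[140:230,310:450,::-1];cv2.imwrite('pics/s3.png',cv2.resize(a,None,fx=5,fy=5,interpolation=cv2.INTER_CUBIC))
J=[[-26,-109,55],[-26,109,55],[26,109,55],[26,-109,55],[-26,180,22],[80,135,22],[-26,111,22],[80,-131,46],[43,0,22]]
print(proj(p,np.array([jig2w(j,JN) for j in J])).round())
E
```

```text
t 10.0833 jig [ -1.5   2.1 179.9] rot [179.46  -0.24 -34.13] Fjig [1.  0.5 0.1] Mjig [ 0.05 -0.14 -0.  ] w 0.074
[[300. 282.]
 [295.  80.]
 [351.  80.]
 [345. 282.]
 [297.   6.]
 [401.  56.]
 [298.  80.]
 [388. 293.]
 [360. 184.]]
```

View pics/w3.png

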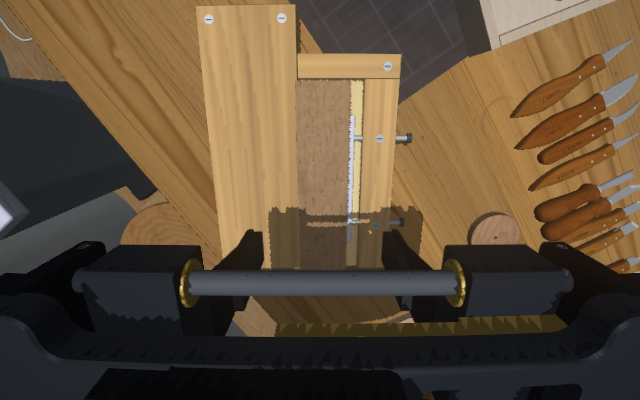

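View pics/s3.png

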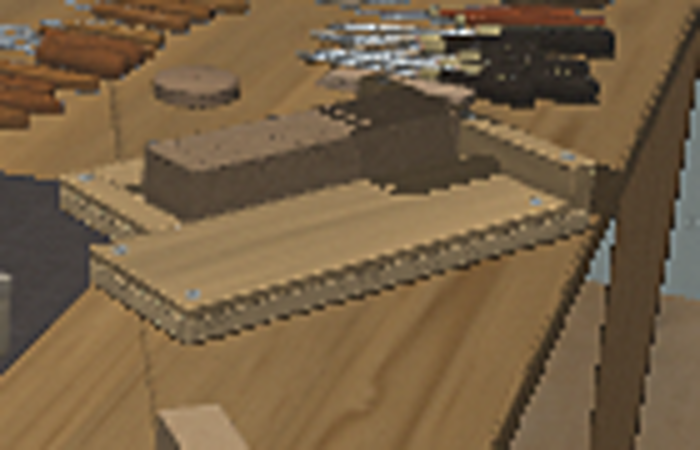

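Request:
carry_out(plan=[{"grip": 0.15, "dp": [0, 0.01, -0.02], "rotation": [0, 0, 0]}, {"grip": 0.15, "dp": [0, 0.03, -0.01], "rotation": [0, 0, 0]}, {"grip": 0.15, "dp": [0, 0.035, -0.005], "rotation": [0, 0, 3]}, {"grip": 0.15, "dp": [0, 0.035, -0.005], "rotation": [0, 0, 3]}, {"grip": 0.15, "dp": [0, 0.035, 0], "rotation": [0, 0, 3]}, {"grip": 0.15, "dp": [0, 0.035, 0], "rotation": [0, 0, 3]}, {"grip": 0.15, "dp": [0, 0.02, 0], "rotation": [0, 0, 0]}, {"grip": 0.15, "dp": [0, 0, 0], "rotation": [0, 0, 0]}])

```text
time_s: 10.85
tool_pos: [0.3968, -0.5032, 0.2079]
tool_rot: [179.4, 1.0, -46.2]
force: [-1.0, -0.8, 0.5]
grip_width: 0.0742
```

```bash
python3 - <<'E'
from h import *
from cell import env
st()
p=env.camera_params('top')
a=env.read_camera('top')[:,:,::-1]
b=a[150:300,315:490]
cv2.imwrite('pics/top4.png',cv2.resize(b,None,fx=4,fy=4,interpolation=cv2.INTER_CUBIC))
J=[[-26,-109,55],[-26,109,55],[26,109,55],[26,-109,55]]
print((proj(p,np.array([jig2w(j,JN) for j in J]))-[315,150])*4)
t=cv2.imread('pics/top0.png')
print('bystander change',np.abs(t[130:285,170:300].astype(int)-a[130:285,170:300]).max())
E
```

```text
t 10.85 jig [ -24.5 -200.4  207.9] rot [179.43   1.02 -46.16] Fjig [-0.4 -1.2  0.5] Mjig [-0.06 -0.06  0.02] w 0.0742
[[535.46091891 411.41151971]
 [237.53799307 205.09236617]
 [285.01792327 135.8027713 ]
 [581.22428795 340.4022573 ]]
bystander change 147
```

View pics/top4.png

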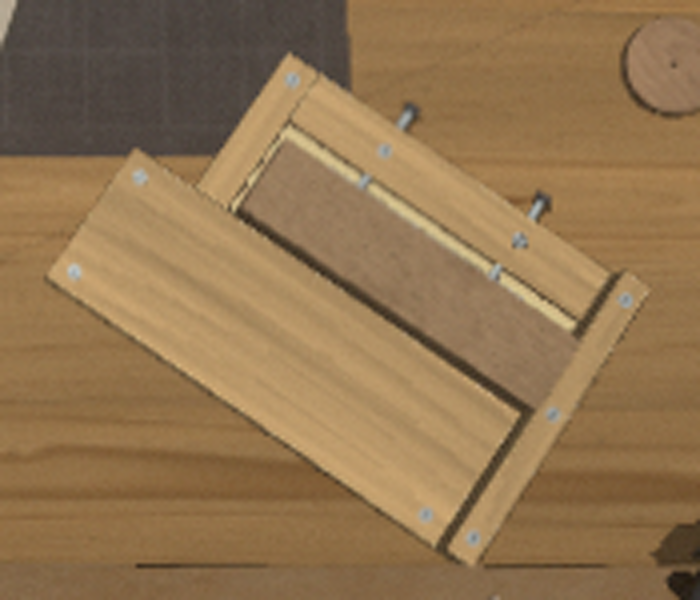

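```bash
python3 - <<'E'
from cell import env
import cv2,numpy as np
a=env.read_camera('top')[:,:,::-1];t=cv2.imread('pics/top0.png')
d=np.abs(t[130:285,170:300].astype(int)-a[130:285,170:300]).max(2)>30
ys,xs=np.nonzero(d);print(d.sum(),xs.min()+170,xs.max()+170,ys.min()+130,ys.max()+130) if d.any() else print(0)
def cen(i,m):
    r=i[200:285,185:295].astype(int); return m(r)
f=lambda r:np.argwhere((r.min(2)>150)).mean(0)
print(cen(t,f),cen(a,f))
E
```

```text
96 175 195 142 165
[56.71084337 40.31325301] [56.42222222 40.9       ]
```

```bash
python3 - <<'E'
from cell import env
import cv2,numpy as np
a=env.read_camera('top')[:,:,::-1];t=cv2.imread('pics/top0.png')
c=[cv2.resize(i[130:185,165:225],None,fx=6,fy=6,interpolation=cv2.INTER_CUBIC) for i in(t,a)]
cv2.imwrite('pics/glue.png',np.hstack(c))
E
```

```text
(no output)
```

View pics/glue.png

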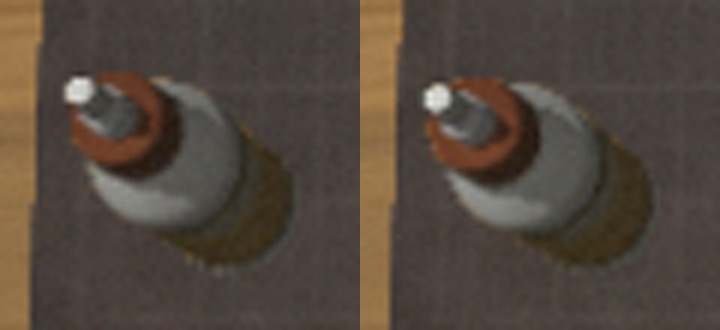

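```bash
python3 -c "
from h import *
from cell import env
st();print(env.sign_off())"
```

```text
t 11.0 jig [ -22.5 -192.5  208.3] rot [179.71   0.98 -45.66] Fjig [-0.8  0.7  0.6] Mjig [ 0.05 -0.08  0.01] w 0.0743
the job is handed in; nothing more can be done
None
```

I loaded the walnut blank into the pocket and handed the job in at 11.0 s. No verdict came back, so the result rests on my own checks.

**What I did:** I gripped the blank at about 20 N and slid it over the deck to the end fence, where it touched with about 4 N. I then squared it and slid it over the edge. I tilted its far edge down about 10° and pushed the presser back with at most about 13 N. Then I levelled it onto the floor, eased off, released it and backed the arm away.

**Last checks:**
- **Seating:** With the blank down, the tool read level to within 0.6° and its height put the underside at about 14 mm. In the top and wrist views, the clearly visible corners fell within a pixel or so of where a seated blank should be. The near left corner was off by up to about 2 px, where the dark side face blurs the edge.
- **Force:** The highest force read between moves was about 18 N. The robot ended clear of everything.

**Not fully confirmed:**
- **Presser travel:** I inferred it from the blank's position and did not measure it directly.
- **Jig estimate:** The presser made contact about 2 mm earlier, and the fence about 1.5 mm earlier, than my jig estimate predicted. That is within the calibration error.
- **Glue bottle:** Its top appeared about 1 px different from the start picture while its base was unchanged. The arm never went near it, so I left it.

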